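Check the stop of a trolley brake lever

TASK

Two push-bar handles from equipment trolleys are mounted on the optical table; check the brake handle, the one with the long lever. With the outside of the fingers press its lever in towards the bar until it will go no farther (it should stop short of the bar), keep it pressed there for two seconds, then ease it back out without letting it snap and move clear. Push only on the lever's outer face and not harder than it needs: do not pinch or pull it, do not touch its bar, and leave the short-lever handle and the things lying around alone.

Things in the scene. Friction and masses are not known exactly. Their poses are not given: they have to be found in the camera images.
- long_pad (a point): The place to press: on the outer face of the long lever's black blade, half-way up it, 31 mm from its free end and 124 mm from the hinge; moves with the lever. The blade is 10 mm thick, 18 mm high (101 to 119 mm above the table), with 89 mm free under it. Axes as long_base at rest, turning with the lever; the face looks 0.12 rad anticlockwise (from above) of x.
- long_hinge (a point): The upright hinge pin of the long lever, 110 mm above the table, 124 mm from the pressing place. Axes turn with the lever. The lever swings level about it. The hinge lies 35 mm in front of (outward from) the bar's axis.
- long_lever (a joint): Long brake lever's angle in rad: 0 at rest (sprung out), growing as it is pressed towards the bar, firm stop at 0.32, where the blade is still about 15 mm short of the bar. A return spring pushes it back: at the pressing place about 4 N at the start and 10 N at the stop.
- long_base: The brake handle on its fixed stand: base plate 90 x 260 x 12 mm, two posts and a level push bar 280 mm long (rubber grip 32 mm thick), axis 110 mm above the table; highest point 133 mm. Origin: centre of the plate's underside, under the bar's middle. y: along the bar to the hinge end; x: from the bar to the lever's side, away from the robot, turned up to 0.4 rad; the lever reaches 91 mm out.
- short_base: The other handle, of the same make and axes, but with a short two-finger lever (88 mm from hinge to free end). To be left alone. Origin: centre of its base plate's underside. The two handles may stand in either order, left or right.
- short_lever (a joint): Angle of the short lever in rad, 0 at rest; to be left alone.
- duster: Aluminium duster can with a black spray trigger, 62 mm thick and 190 mm tall, standing loose. Origin: centre of its underside.
- post: Dark steel optical post, 32 mm thick at the foot and 85 mm tall, standing loose. Origin: centre of its underside.
- level: Yellow spirit level, 150 mm long in its y, 50 mm wide at the foot, 43 mm tall, loose. Origin: centre of its underside.
There are look-alikes about, which are no part of the job. Of the things that look like the duster, the smallest one is meant.

How it is judged:
By the outcome, as a careful person would: the job done as asked, in the order asked, and still so for the second after the job is handed in, with the robot touching nothing.
It also fails if it takes over 42 s, if anything falls off the work surface, if the arm or the gripper's body presses on something with over 40 N, if the wrist force passes 120 N, or if a joint passes its speed limit or range.

ROBOT

A 6-joint arm with a two-finger parallel gripper is mounted at the origin on the work surface. World frame = base frame: x ahead of the robot, y to its left, z up, the work surface at z = 0. Lengths are in m, angles in rad, forces in N, time in s.
With the tool pointing down it reaches from about 0.25 to 0.725 m from the base axis. Payload 9.7 kg.
Tool frame: the origin (TCP) lies at the very end of the fingers, on their centre line; the grasp point (between the pads) lies 19 mm behind it; z points along the fingers, y is the line along which they close (so a half turn about z gives the same grasp; the last joint's range is limited). The gripper opens to 85 mm and grips with 20 to 120 N. Pads are 22 mm wide; open, the fingers measure 114 mm over their backs; the gripper's body (76 mm by 85 mm) begins 54 mm behind the grasp point. The pads swing forward as they close: fully open they stand 13 mm farther back than shut.
Start: joints at [-1.33, 0.087, 0.176, 1.66, 0, 1.571], TCP at [0.131, -0.534, 0.231] pointing down, gripper open.
Joint ranges: [-3.13, 3.13], [-0.85, 1.81], [-1.15, 1.24], [-2.2, 2.28], [-1.44, 1.52], [-3.14, 3.14]. Speed limits (rad/s): [2.22, 2.22, 2.57, 3.14, 3.14, 3.14].

INTERFACE

Orientations are given as a rotation vector (axis times angle).
In Python, from bench import env, let_go, close_gripper, planner, sensors, viewer, ticket, finder gives the robot as it stands. The module is installed in compiled form; this text tells all that it offers. Calls block until the motion is done:
- env.move_ptp(position, orientation): joint-space move of the TCP to a pose.
- env.move_straight(position, ori=None, feed=0.15, force_limit=None): straight line of the TCP; ori=None keeps the orientation; feed is the mean speed in m/s. With force_limit (N) it stops when the force on the tool has changed by that much, and returns True; else False.
- env.move_j(angles): joint-space move.
- let_go() and close_gripper(force=None): open the fingers fully, or close them until they stop; force is the grip in N (None keeps the last).
- env.hold(seconds).
- planner.solve_ik(position, orientation): joint angles nearest the present ones, or None.
- sensors.observe(): the state.
- viewer.capture(name): name is "scene" or "top" or "wrist"; returns (picture, depth): 420x560x3 uint8, red, green, blue; 420x560 float32, m along the optical axis (not along the pixel's ray), 0 where there is no reading.
- viewer.get_calibration(name): a dict with "mtx" (3x3 intrinsics, pixels), "cam_to_world" (4x4, takes a point from camera to world coordinates). Camera axes: x right, y up, looking along -z (the intrinsics and any distortion apply to the point x, -y, -z); pixel columns grow to the right and rows downward; lengths in m; the calibration is good to about 2 mm. The wrist camera is an equidistant fisheye: a pixel r from the principal point sees the ray r / f radians off the axis. A picture is of the moment at which its call begins: read the wrist's pose just before it. get_calibration takes no time and is no camera call; for the wrist camera it gives the pose at the moment of the call.
A pose or a line that the arm cannot do raises env.MotionError and nothing moves.
- ticket.job_done(): hands the job in; it is judged then, once.
Trained networks look in the newest picture that a camera, given by its name, has taken for a name from the list of things; names that differ only in an ending like _2 or _b are one class to them, and where a whole thing is asked for, a point or a joint stands for the part that bears it (a point fixed in the world has none). Each returns a list of dicts, best first, with "score" (0 to 1); they miss things now and then, are a little off and sometimes report something else, mostly with a low value. They report only what shows in the picture. A call takes as long as a camera call. They do not tell look-alikes from the thing itself.
- finder.find_in(name, camera): "at" ([row, column] in pixels, amid what is visible of it).
- finder.place_of(name, camera): "at" ([row, column] in pixels: a listed point, or the origin of a listed thing).
The state is a dict: "t": time; "joints": joint angles; "qd": joint speeds; "tau": joint torques, N m; "tool_pos": TCP position; "orientation": TCP orientation; "contact_force": force on the tool from outside, world axes, zero at the start; "moment": the same for the moment, N m; "opening": opening from 0.0 (shut) to 1.0 (fully open); "grasp_force": force on a finger pad.
Only numpy, scipy, OpenCV 4.12 (cv2) and the standard library are available. Lean on these libraries where they do the work, as an engineer would, in place of code of your own. Each camera call takes 0.05 s, during which the arm holds its last target. There are 200 camera calls.

## Working session

There is one attempt and no reset: what is moved stays moved. The work goes in short steps, each a Python script; the robot and the scene stay as the last script left them, time stands still between calls to the robot, and variables do not carry over. Pictures are saved under pics/ and viewed, at most 10 in all, crops included, and the job is handed in when it is done.

```bash
mkdir -p pics
cat > h.py <<'E'
import numpy as np, cv2
from bench import env, let_go, close_gripper, planner, sensors, viewer, ticket, finder
def snap(cam,name=None):
    p,d=viewer.capture(cam)
    if name: cv2.imwrite('pics/'+name,p[:,:,::-1])
    return p,d
def ray(cam,rc):
    c=viewer.get_calibration(cam);K=c['mtx'];T=c['cam_to_world']
    x=(rc[1]-K[0,2])/K[0,0];y=(rc[0]-K[1,2])/K[1,1]
    d=np.array([x,-y,-1.])
    return T[:3,3],T[:3,:3]@d
def at_z(cam,rc,z):
    o,d=ray(cam,rc);return o+d*(z-o[2])/d[2]
def at_depth(cam,rc,depth):
    o,d=ray(cam,rc);return o+d*depth[int(round(rc[0])),int(round(rc[1]))]
def cloud(cam,depth):
    c=viewer.get_calibration(cam);K=c['mtx'];T=c['cam_to_world']
    r,cc=np.mgrid[:depth.shape[0],:depth.shape[1]]
    P=np.stack([(cc-K[0,2])/K[0,0],-(r-K[1,2])/K[1,1],-np.ones(r.shape)],-1)*depth[...,None]
    return P@T[:3,:3].T+T[:3,3]
E
python3 - <<'E'
from h import *
np.set_printoptions(precision=3,suppress=True)
s=sensors.observe();print(s['t'],s['tool_pos'],s['orientation'])
Z=dict(long_pad=.11,long_hinge=.11,long_base=0,short_base=0,duster=0,post=0,level=0)
for cam in('top','scene'):
    p,d=snap(cam,cam+'.png');print(cam,{k:v for k,v in viewer.get_calibration(cam).items()})
    np.save(cam+'_d.npy',d)
    for n,z in Z.items():
        for f in finder.place_of(n,cam)[:4]: print(n,np.round(f['at']),round(f['score'],2),at_z(cam,f['at'],z))
print(sensors.observe()['t'])
E
```

```text
0.0 [ 0.131 -0.534  0.231] [-3.118 -0.377  0.   ]
top {'mtx': array([[397.268,   0.   , 282.453],
       [  0.   , 397.268, 214.402],
       [  0.   ,   0.   ,   1.   ]]), 'cam_to_world': array([[ 0.006,  0.98 , -0.197,  0.489],
       [-1.   ,  0.011,  0.023,  0.026],
       [ 0.024,  0.197,  0.98 ,  0.917],
       [ 0.   ,  0.   ,  0.   ,  1.   ]])}
long_pad [228. 392.] 0.74 [ 0.624 -0.219  0.11 ]
long_hinge [266. 344.] 0.93 [ 0.547 -0.118  0.11 ]
long_base [275. 375.] 0.86 [ 0.533 -0.209  0.   ]
short_base [277. 198.] 0.71 [0.527 0.195 0.   ]
duster [155. 377.] 0.92 [ 0.825 -0.224  0.   ]
duster [179. 269.] 0.82 [0.759 0.039 0.   ]
duster [185. 324.] 0.76 [ 0.746 -0.095  0.   ]
post [307. 282.] 0.55 [0.46  0.006 0.   ]
level [175. 193.] 0.64 [0.767 0.219 0.   ]
level [276. 196.] 0.33 [0.529 0.2   0.   ]
scene {'mtx': array([[414.664,   0.   , 281.677],
       [  0.   , 414.664, 208.126],
       [  0.   ,   0.   ,   1.   ]]), 'cam_to_world': array([[ 0.295, -0.654,  0.696,  1.255],
       [ 0.955,  0.216, -0.202, -0.17 ],
       [-0.018,  0.725,  0.689,  0.693],
       [ 0.   ,  0.   ,  0.   ,  1.   ]])}
long_pad [222. 167.] 0.96 [ 0.631 -0.226  0.11 ]
long_hinge [186. 211.] 0.71 [ 0.549 -0.124  0.11 ]
long_base [254. 393.] 0.47 [0.767 0.219 0.   ]
short_base [188. 339.] 0.58 [0.529 0.193 0.   ]
duster [285. 250.] 0.92 [ 0.75  -0.095  0.   ]
duster [278. 311.] 0.89 [0.771 0.03  0.   ]
duster [336. 192.] 0.79 [ 0.829 -0.224  0.   ]
post [191. 263.] 0.73 [0.478 0.006 0.   ]
level [254. 394.] 0.95 [0.767 0.222 0.   ]
0.8
```

View pics/top.png

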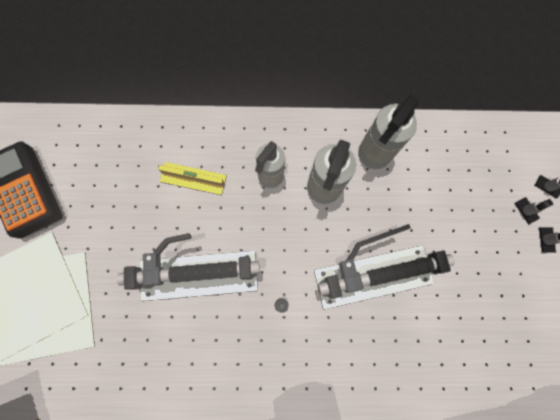

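View pics/scene.png

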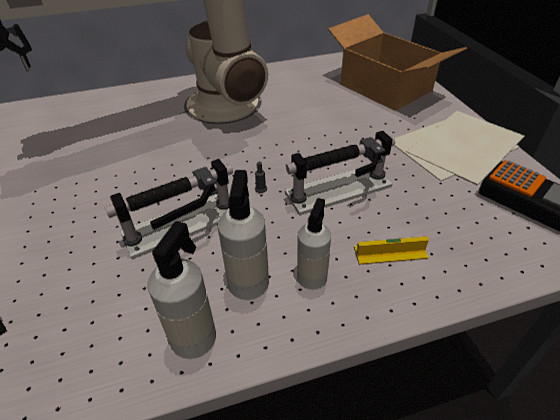

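Run:
```python
from h import *
np.set_printoptions(precision=3,suppress=True)
# top-down height map of the long handle area from both cameras
ims=[]
for cam in('top','scene'):
    d=np.load(cam+'_d.npy');P=cloud(cam,d);im=cv2.imread('pics/'+cam+'.png')
    m=(d>0)&(P[...,2]>.09)&(P[...,2]<.145)
    P,C=P[m],im[m]
    # x .40-.72, y -.4-.0 ; 1mm -> 1.5px
    c=np.zeros((480,600,3),np.uint8)+60
    u=((0.0-P[:,1])*1500).astype(int);v=((.72-P[:,0])*1500).astype(int)
    ok=(u>=2)&(u<598)&(v>=2)&(v<478)
    for a,b,cc in zip(u[ok],v[ok],C[ok]): cv2.circle(c,(int(a),int(b)),1,cc.tolist(),-1)
    ims.append(cv2.resize(c,(400,320)))
cv2.imwrite('pics/map.png',np.hstack(ims))
```

```text
(no output)
```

View pics/map.png

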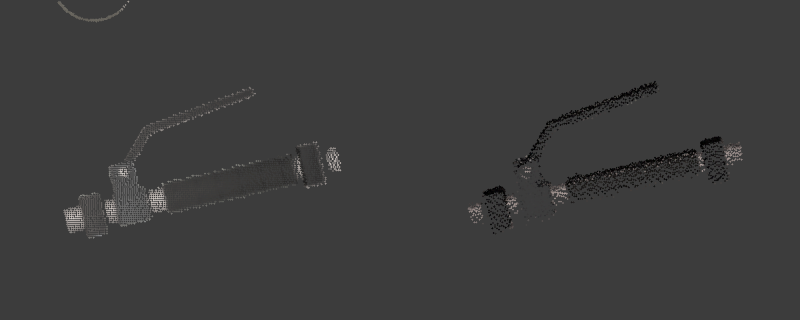

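Run:
```python
import cv2
i=cv2.imread('pics/top.png')[210:320,100:470]
cv2.imwrite('pics/crop.png',cv2.resize(i,None,fx=2.15,fy=2.15,interpolation=cv2.INTER_CUBIC))
```

```text
(no output)
```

View pics/crop.png

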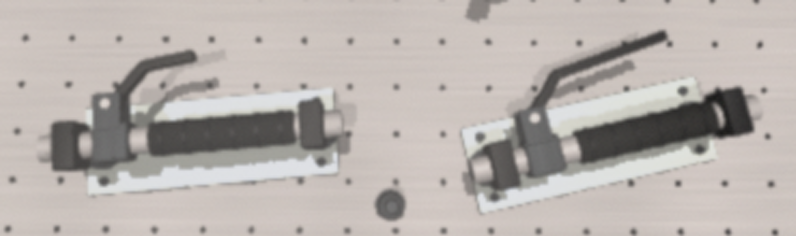

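Run:
```python
from h import *
np.set_printoptions(precision=4,suppress=True)
for cam in('top','scene'):
    P=cloud(cam,np.load(cam+'_d.npy')).reshape(-1,3)
    B=P[(P[:,2]>.1)&(P[:,2]<.135)]
    hg=np.array([.548,-.122]);r=B[:,:2]
    # bar direction
    g=(B[:,1]<-.165)&(B[:,1]>-.29)&(np.abs((B[:,0]-.53)-(-.23)*(B[:,1]+.209))<.03)&(B[:,2]>.118)
    l=cv2.fitLine(r[g].astype(np.float32),cv2.DIST_HUBER,0,.01,.01).ravel();print(cam,'bar',l,np.arctan(-l[0]/l[1]),B[g][:,2].max())
    y=np.arctan(-l[0]/l[1]);n=np.array([np.cos(y+.12),np.sin(y+.12)]);t=np.array([n[1],-n[0]]) # t: hinge->tip
    b=(r@n>(hg+n*.0)@n+.02)&(np.abs((r-hg)@t)<.2)&((r-hg)@n<.06)&((r-hg)@t>.045)
    l=cv2.fitLine(r[b].astype(np.float32),cv2.DIST_HUBER,0,.01,.01).ravel()
    print(' blade',l,np.arctan(-l[0]/l[1]),b.sum(),'z',np.percentile(B[b][:,2],[2,50,98]))
    f=np.arctan(-l[0]/l[1]);n=np.array([np.cos(f),np.sin(f)]);t=np.array([n[1],-n[0]])
    top=b&(B[:,2]>.114)
    print(' n-range(top)',np.percentile(r[top]@n,[2,50,98]),'t max',np.percentile(r[b]@t,99.5))
    outer=np.percentile(r[top]@n,50)+.005 if cam=='top' else np.percentile(r[b]@n,97)
    pad=n*outer+t*(np.percentile(r[b]@t,99.5)-.031)
    print(' pad',pad,'dist hinge',np.linalg.norm(pad-hg))
```

```text
top bar [ 0.2313 -0.9729  0.5356 -0.2273] 0.2334263 0.12822805835960183
 blade [ 0.3461 -0.9382  0.6102 -0.2033] 0.35339004 263 z [0.1051 0.1173 0.12  ]
 n-range(top) [0.4975 0.5023 0.5071] t max 0.45523889674971496
 pad [ 0.6228 -0.2224] dist hinge 0.12523899928192125
scene bar [ 0.2451 -0.9695  0.5429 -0.2232] 0.24764118 0.12836275063844904
 blade [ 0.3542 -0.9352  0.6212 -0.2152] 0.3621101 518 z [0.1016 0.1142 0.12  ]
 n-range(top) [0.4954 0.503  0.5071] t max 0.4651138077588454
 pad [ 0.6278 -0.2264] dist hinge 0.13140764221470025
```

```bash
cat >> h.py <<'E'
from scipy.spatial.transform import Rotation as Ro
def ori(phi,s=1):   # tool down, tool x along s*n
    x=s*np.array([np.cos(phi),np.sin(phi),0]);z=np.array([0,0,-1.])
    return Ro.from_matrix(np.stack([x,np.cross(z,x),z],1)).as_rotvec()
def wrist_at_z(rc,z,c):
    q=cv2.fisheye.undistortPoints(np.array([[[rc[1],rc[0]]]],float),c['mtx'],np.zeros(4))[0,0]
    T=c['cam_to_world'];o=T[:3,3];d=T[:3,:3]@np.array([q[0],-q[1],-1]);return o+d*(z-o[2])/d[2]
PHI=.355;PAD=np.array([.625,-.225]);HINGE=np.array([.548,-.121])
E
python3 - <<'E'
from h import *
np.set_printoptions(precision=4,suppress=True)
n=np.array([np.cos(PHI),np.sin(PHI)])
pre=np.r_[PAD+n*.04,.25]
best=None
q0=sensors.observe()['joints']
for s in(1,-1):
    for z in(.25,.095):
        q=planner.solve_ik(np.r_[pre[:2],z],ori(PHI,s));print(s,z,q)
        if z==.25 and q is not None and (best is None or abs(q[5]-q0[5])<best[0]): best=(abs(q[5]-q0[5]),s)
s=best[1];print('s',s)
close_gripper(20)
env.move_ptp(pre,ori(PHI,s))
c=viewer.get_calibration('wrist');snap('wrist','w.png')
for nm in('long_pad','long_hinge'):
    for f in finder.place_of(nm,'wrist')[:2]:print(nm,f['at'],f['score'],wrist_at_z(f['at'],.11,c))
o=sensors.observe();print(o['t'],o['tool_pos'],o['contact_force'],o['opening'])
E
```

```text
1 0.25 [-0.3085  0.4876  0.707   1.7902  0.      2.4781]
1 0.095 [-0.3085  0.4311  0.3283  1.4679  0.      2.4781]
-1 0.25 [-0.3085  0.4876  0.707   1.7902  0.     -0.6635]
-1 0.095 [-0.3085  0.4311  0.3283  1.4679  0.     -0.6635]
s 1
long_pad [234.3, 269.7] 0.72 [ 0.6223 -0.2231  0.11  ]
long_hinge [263.9, 154.5] 0.88 [ 0.5477 -0.1224  0.11  ]
3.9417 [ 0.6621 -0.212   0.2502] [ 0.2466 -0.6779  0.3267] -0.0010048091910726967
```

View pics/w.png

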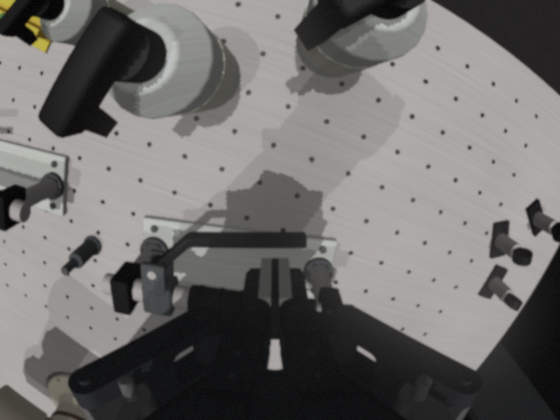

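Run:
```python
from h import *
np.set_printoptions(precision=4,suppress=True)
print(viewer.get_calibration('wrist')['cam_to_world'][:3,3])
for cam in('top','scene'):
    P=cloud(cam,np.load(cam+'_d.npy')).reshape(-1,3)
    m=(P[:,2]>.15)&(P[:,2]<.32)&(P[:,0]>.6)&(P[:,0]<.95)&(abs(P[:,1]+.17)<.17)
    Q=P[m];d=np.linalg.norm(Q[:,:2]-[.662,-.211],axis=1);i=np.argsort(d)[:3]
    print(cam,Q[i],d[i],Q[:,2].max())
```

```text
[ 0.7397 -0.1843  0.3936]
top [[ 0.7157 -0.126   0.1758]
 [ 0.7148 -0.1255  0.1582]
 [ 0.7206 -0.1287  0.173 ]] [0.1005 0.1005 0.101 ] 0.25893601815918
scene [[ 0.7247 -0.1316  0.1771]
 [ 0.7284 -0.1342  0.1764]
 [ 0.7227 -0.1291  0.1794]] [0.1012 0.1015 0.1019] 0.25834091945900656
```

```bash
cat >> h.py <<'E'
Z=.094
def pose(a,off):
    """TCP pose touching the pad with lever at angle a, tool centre off m out from the face"""
    R=lambda v,a:np.array([v[0]*np.cos(a)-v[1]*np.sin(a),v[0]*np.sin(a)+v[1]*np.cos(a)])
    n=np.array([np.cos(PHI),np.sin(PHI)])
    return np.r_[HINGE+R(PAD+n*off-HINGE,-a),Z],ori(PHI-a,-1)
def fn(a=0):
    o=sensors.observe();f=np.array(o['contact_force']);n=np.array([np.cos(PHI-a),np.sin(PHI-a),0]);return o,f,f@n
E
python3 - <<'E'
from h import *
np.set_printoptions(precision=4,suppress=True)
p,o_=pose(0,.04)
q=np.array(sensors.observe()['joints']);q[5]-=np.pi
env.move_j(q)
env.move_straight(p,o_,feed=.12)
o,f,k=fn();print(o['t'],o['tool_pos'],p,f,k)
p2,_=pose(0,.004)
hit=env.move_straight(p2,o_,feed=.025,force_limit=2.5)
o,f,k=fn();print(hit,o['t'],o['tool_pos'],f,k,o['moment'])
n=np.array([np.cos(PHI),np.sin(PHI)]);print('off',(o['tool_pos'][:2]-PAD)@n)
snap('scene','s2.png')
E
```

```text
8.0417 [ 0.6629 -0.2112  0.095 ] [ 0.6625 -0.2111  0.094 ] [-0.2059  0.3222 -0.4204] -0.08105878083084746
True 9.1417 [ 0.6345 -0.2216  0.094 ] [4.0113 1.1542 2.4592] 4.162358817072806 [ 0.2116 -0.6084 -0.0669]
off 0.010043255619604913
```

Run:
```python
from h import *
np.set_printoptions(precision=4,suppress=True)
off=.0102; a=0
for a in (.06,.12,.18,.24):
    p,r=pose(a,off);hit=env.move_straight(p,r,feed=.03,force_limit=8)
    o,f,k=fn(a);print(a,hit,round(o['t'],2),f,round(k,2))
    if hit or k>13: break
else:
    while a<.36:
        a+=.012
        p,r=pose(a,off);hit=env.move_straight(p,r,feed=.02,force_limit=5)
        o,f,k=fn(a);print(round(a,3),hit,round(o['t'],2),f,round(k,2))
        if hit or k>13.5: break
open('a','w').write(str(a))
```

```text
0.06 False 9.59 [ 5.0112 -0.1888 -0.3461] 4.74
0.12 False 10.01 [ 5.5279  0.0397 -2.1015] 5.39
0.18 False 10.43 [ 7.2445  0.0769 -2.6593] 7.15
0.24 False 10.84 [ 8.3504  0.0783 -1.092 ] 8.3
0.252 False 11.09 [ 9.0303 -0.2798 -1.4719] 8.95
0.264 False 11.34 [10.0748 -0.0003 -2.1456] 10.03
0.276 False 11.59 [ 9.2958  0.7948 -2.333 ] 9.33
0.288 False 11.84 [ 9.2997  0.0678 -2.18  ] 9.28
0.3 False 12.09 [11.144  -0.1093 -2.1955] 11.12
0.312 False 12.34 [ 9.9421  0.1208 -2.5892] 9.94
0.324 False 12.59 [11.1319 -0.56   -3.4426] 11.11
0.336 False 12.84 [18.5573  1.4744 -5.214 ] 18.58
```

View pics/s2.png

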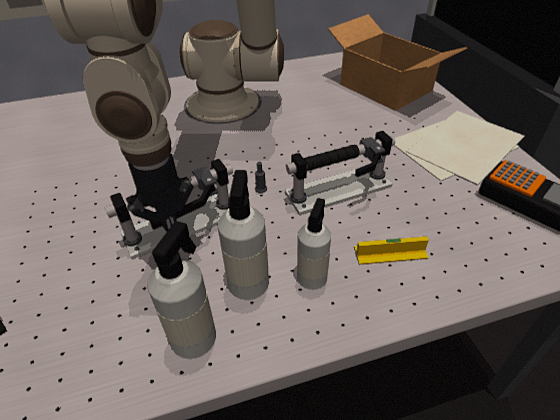

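Run:
```python
from h import *
np.set_printoptions(precision=4,suppress=True)
off=.0102;a=float(open('a').read())
env.hold(.3);print(fn(a)[2]);env.hold(2.0);o,f,k=fn(a);print(o['t'],f,k)
for a in (.30,.24,.18,.12,.06,0,-.04):
    p,r=pose(a,off);env.move_straight(p,r,feed=.025)
    o,f,k=fn(a);print(a,round(o['t'],2),f,round(k,2))
p,r=pose(0,.04);env.move_straight(p,r,feed=.06)
p[2]=.25;env.move_straight(p,r,feed=.15)
o,f,k=fn();print(o['t'],o['tool_pos'],f)
snap('wrist');P,d=snap('top','end.png');c=viewer.get_calibration('top')
for nm in('long_pad','long_hinge'):
    for f in finder.place_of(nm,'top')[:2]:print(nm,f['at'],f['score'],at_z('top',f['at'],.11))
```

```text
17.09233781983574
15.1417 [17.5951  1.334  -4.6035] 17.617303414174867
0.3 15.48 [ 9.1615 -0.2331 -1.7789] 9.13
0.24 15.95 [10.2942 -0.136  -1.7009] 10.21
0.18 16.42 [ 8.12    1.2033 -2.1666] 8.21
0.12 16.88 [ 7.3114  1.1015 -0.4659] 7.37
0.06 17.35 [4.3255 0.5667 0.6634] 4.3
0 17.82 [ 2.6249  1.9053 -0.5022] 3.12
-0.04 18.18 [ 0.3979 -0.0421  0.0959] 0.35
19.9333 [ 0.6623 -0.2111  0.2492] [-0.1852 -0.0135 -0.172 ]
long_pad [229.2, 390.1] 0.94 [ 0.6223 -0.2155  0.11  ]
long_hinge [265.5, 346.6] 0.74 [ 0.5469 -0.1232  0.11  ]
```

The lever is back at rest with the arm clear, as the measured pad and hinge positions and the zero contact force show.

```bash
python3 -c "
from h import *
print(ticket.job_done())"
```

```text
the job is handed in; nothing more can be done
None
```

The long brake lever was pressed to its stop (about 18 N there against the spring's stated 10 N), held about 2.3 s, eased back to rest, and the arm moved clear before I handed the job in at about 20 s.

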